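Tamp the training puck level and hold it half way down

ROBOT

A 6-joint arm with a two-finger parallel gripper is mounted at the origin on the work surface. World frame = base frame: x ahead of the robot, y to its left, z up, the work surface at z = 0. Lengths are in mm, angles in rad, forces in N, time in s.
With the tool pointing down it reaches from about 350 to 875 mm from the base axis. Payload 15.5 kg.
Tool frame: the origin (TCP) lies between the finger pads, 19 mm behind the fingertips; this is the grasp point; z points along the fingers, x is the direction in which the jaws open and shut, and the axes are right-handed (so a half turn about z gives the same grasp; the last joint's range is limited). The gripper opens to 85 mm and grips with 20 to 120 N. Pads are 22 mm wide; open, the fingers measure 114 mm over their backs; the gripper's body (76 mm by 85 mm) begins 54 mm behind the grasp point. The pads swing forward as they close: fully open they stand 13 mm farther back than shut.
Start: joints at [1.075, 0.494, 1.345, -0, 1.302, -0.096], TCP at [243.267, 575.715, 249.977] pointing down, gripper open.
Joint ranges: [-2.91, 2.91], [-0.82, 2.16], [0.22, 2.67], [-1.22, 4.37], [0.12, 2.79], [-3.08, 3.08]. Speed limits (rad/s): [1.89, 1.89, 2.57, 3.01, 3.01, 3.01].

INTERFACE

Orientations are given as a unit quaternion [w, x, y, z].
In Python, from bench import sense, snapshot, sign_off gives the robot as it stands.
- The arm moves only by the tool apply_moves, never from a script. Its argument "motion" is one flat list of numbers, 6 for each row, row after row: the shift along the tool's x, y, z in units of 200 mm (1.0 is 200 mm), then the turn, a rotation vector about the tool's x, y, z in units of 1.5 rad (1.0 is 1.5 rad). A call has exactly 8 rows; each row is the pose to reach, as a shift and turn from the pose measured when the call began, along the tool's axes at that moment; what a row does not reach only later rows make up. A row lasts 1/8 s, in which the tool goes at most 62.5 mm and 10.7 degrees, less where a joint would pass 70% of its speed; a pose out of reach is approached as far as the arm can. A call with a number of a shift or a turn outside -1 to 1 is refused whole. A call with a gripper value outside its range is refused whole. "fingers" is the opening, from -1 (shut) to 1 (fully open), set as the call begins (left out, the last holds). The fingers move at their own pace and stop on an object; the grip force is fixed at half the most. Time passes only in rows, so rows that repeat a pose let the fingers close, or fill a call up. It gives the time, the measured TCP pose, the force and the opening at its end, in the units of the state.
- sense(): the state, without advancing time (a new reading comes with each control period).
- snapshot(name): name is "scene" or "top" or "wrist"; returns a dict with "pixels" (480x640x3 uint8, red, green, blue), "fov_y" (degrees; the focal length in pixels is half the picture's height over the tangent of half this angle, whatever the lens; pixels are square), "cx", "cy" (the principal point, pixels), "R" (3x3) and "t" (3): a world point X has camera coordinates R X + t; the wrist camera has in their place "T_tool_cam" (4x4, takes a point from camera to tool coordinates, whose origin is the TCP and whose axes are the tool frame's). Camera axes: x right, y down, z forward; pixel columns grow to the right and rows downward; lengths in mm; the calibration is good to about 2 mm. A picture is of the moment at which its call begins: read the wrist's pose just before it. There is no depth.
- sign_off(): hands the job in, once; it reports no verdict.
The state is a dict: "time": time; "q": joint angles; "joint_vel": joint speeds; "tau": joint torques, N m; "eef_pos": TCP position; "tool_rot": TCP orientation; "force": force on the tool from outside, world axes, zero at the start; "wrist_torque": the same for the moment, N m; "width": finger opening in mm.
Only numpy, scipy, OpenCV 4.12 (cv2) and the standard library are available. Lean on these libraries where they do the work, as an engineer would, in place of code of your own. Each camera call takes 0.05 s, during which the arm holds its last target. There are 200 camera calls.

TASK

Take the larger of the two coffee tampers by its knob, slide it straight out of its sloping slotted dock, and set it level into the basket of the portafilter on the tamping stand, flat on the sprung training puck. Press gently until the puck is about half way down its travel (never down to its stop), and finish while holding it there: still gripping the knob, tamper upright, puck half way down. Leave the smaller tamper and everything else on the counter where it is.

Things in the scene. Friction and masses are not known exactly. Their poses are not given: they have to be found in the camera images.
- tamper: Larger tamper, about 0.3 kg, loose, in its dock, leaning as the deck does. Steel base 56 mm across, 20 mm thick; steel neck 18 mm across from 20 to 46 mm height; cylindrical black knob 36 mm across from 46 to 92 mm height, edges eased. Origin: centre of the base's flat underside; z runs up its axis. Which of the two dock places it has is drawn at random.
- dock_seat (a point): Where the tamper's underside centre rests: middle of the deck of its fixed dock, 26 mm above the table. Axes of the dock: z straight up, x level, open end to -x (roughly to the robot). The rubber deck (100 by 92 mm) is turned 0.175 rad (10 degrees) about y: it rises towards -x, and the tamper on it leans 10 degrees towards +x. Side walls 80 mm apart; two pins stop the base behind.
- dock_roof (a point): Middle of the slot in the front (-x) edge of the dock's steel roof, at its upper face; axes as dock_seat. The roof is parallel to the deck, 26 to 31 mm above it (6 mm over the tamper's base), with a 28 mm slot along x for the neck: the tamper cannot be lifted out, only slid to -x along the slope. The base is clear of the roof after 65 mm of sliding.
- small_tamper: The smaller tamper, of the same build and materials (base 44 mm across, knob 28 mm across, 80 mm tall), in a like dock of its own, the centres of the docks at least 130 mm apart. Origin: centre of its underside. Leave it.
- basket_mouth (a point): Centre of the basket's rim on the tamping stand, 76 mm above the table; fixed, level, z up. Steel cup 61 mm across inside, widening to 67 mm over its top 6 mm, 75 mm outside. The black handle runs to -x, to 171 mm out, axis 55 mm above the table, 26 mm thick. Foot 130 by 120 mm. (Another portafilter, its basket empty, lies on a mat at the back, without a stand.)
- puck_top (a point): Centre of the upper face (marked with a dark dot and a 45 mm ring) of the aluminium training puck, 58 mm across, inside that basket. 6 mm below the rim at rest, and it sinks with the puck. z up.
- puck (a joint): How far the puck is pressed down, in m: 0 at rest, 0.012 at its stop; half way is 0.006. A spring resists: about 3 N to start and 1.2 N more for each mm, so about 10 N half way and 17 N at the stop. The tamper's own weight (2.4 to 3.8 N) hardly moves it.
- tamper_grip (a point): Point on the axis of the larger tamper, 70 mm above its underside: the middle of the knob, where to grip.
- cup: White espresso cup, 68 mm wide, 60 mm tall, loose, standing between the docks and the stand. Origin: centre of its underside. Leave it.
- pitcher: Steel milk pitcher, 80 mm wide, 105 mm tall, loose, at the back. Origin: centre of its underside. Leave it.
- leveller: Dark steel levelling disc, 58 mm wide, 32 mm tall, no knob, loose, behind the stand. Origin: centre of its underside. Leave it.
- brush: Brush with a wooden handle, 160 mm long, lying in front of the robot. Origin: the middle of its underside. Leave it.
Mind the look-alikes: they are no part of the job. What is shaped like the tamper but orange or purple is not meant.

How it is judged:
By the outcome, as a careful person would: the job done as asked, in the order asked, and still so for the second after the job is handed in, while the arm keeps its last pose, push and grip.
It also fails if it takes over 48 s, if anything falls off the work surface, if the arm or the gripper's body presses on something with over 40 N, if the wrist force passes 120 N, or if a joint passes its speed limit or range.

## Working session

There is one attempt and no reset: what is moved stays moved. The work goes in short steps, Python scripts to look and compute and a tool call to move; the robot and the scene stay as the last step left them, time stands still between calls to the robot, and variables do not carry over. Pictures are saved under pics/ and viewed, about 8 in all and at most 12, crops included, and the job is handed in when it is done.

Besides the shell and the picture viewer there is one more tool, called after ">>>" in YAML: its name, and indented under it one key for each argument. apply_moves: Moves the arm, as the interface text tells. Its arguments: {"type":"object","properties":{"motion":{"type":"array","items":{"type":"number","minimum":-1,"maximum":1}},"fingers":{"type":"number"}},"required":["motion"]}

```bash
mkdir -p pics
cat > h.py <<'E'
import numpy as np, cv2, json
from scipy.spatial.transform import Rotation as Ro
from bench import sense, snapshot, sign_off
def rot(q): return Ro.from_quat([q[1],q[2],q[3],q[0]]).as_matrix()
def grab(n,f=None):
    s=sense(); d=snapshot(n); 
    K=d['pixels'].shape[0]/2/np.tan(np.radians(d['fov_y'])/2)
    if 'T_tool_cam' in d:
        T=np.array(d['T_tool_cam']); R=rot(s['tool_rot']); Rc=R@T[:3,:3]; c=R@T[:3,3]+np.array(s['eef_pos'])
    else:
        Rc=np.array(d['R']).T; c=-Rc@np.array(d['t'])
    cam=dict(f=K,cx=d['cx'],cy=d['cy'],Rc=Rc,c=c)
    if f: cv2.imwrite('pics/'+f+'.png',cv2.cvtColor(d['pixels'],cv2.COLOR_RGB2BGR)); np.save('pics/'+f+'.npy',cam,allow_pickle=True)
    return d['pixels'],cam
def load(f): return cv2.imread('pics/'+f+'.png'),np.load('pics/'+f+'.npy',allow_pickle=True).item()
def ray(cam,u,v):
    r=cam['Rc']@np.array([(u-cam['cx'])/cam['f'],(v-cam['cy'])/cam['f'],1.]); return cam['c'],r/np.linalg.norm(r)
def onz(cam,u,v,z):
    c,r=ray(cam,u,v); return c+r*(z-c[2])/r[2]
def proj(cam,X):
    p=cam['Rc'].T@(np.array(X)-cam['c']); return cam['f']*p[:2]/p[2]+[cam['cx'],cam['cy']]
def tri(*rs):
    A=sum(np.eye(3)-np.outer(r,r) for c,r in rs); b=sum((np.eye(3)-np.outer(r,r))@c for c,r in rs); return np.linalg.solve(A,b)
E
python3 - <<'E'
from h import *
for n in('scene','top'):
    p,c=grab(n,n+'0'); print(n,c)
print(sense())
E
```

```text
scene {'f': np.float64(526.2314870501862), 'cx': 319.3413726919032, 'cy': 241.52561132376456, 'Rc': array([[-0.20198361,  0.65646439, -0.72681299],
       [ 0.97930583,  0.14503927, -0.14115132],
       [ 0.01275561, -0.74028245, -0.67217496]]), 'c': array([1300.01220258,  198.72960612,  767.33512225])}
top {'f': np.float64(623.1868013232088), 'cx': 318.47189837661347, 'cy': 249.57050931549068, 'Rc': array([[ 0.02798512, -0.99079872,  0.13241877],
       [-0.99941501, -0.0303384 , -0.015787  ],
       [ 0.01965911, -0.1318995 , -0.99106813]]), 'c': array([ 414.25349388,   76.39103381, 1393.4978345 ])}
{'time': 0.1, 'q': array([ 1.07546785e+00,  4.94151828e-01,  1.34604918e+00,  5.13443628e-06,
        1.30251717e+00, -9.55184561e-02]), 'joint_vel': array([ 0.00091303, -0.00059326, -0.00174335, -0.00075953,  0.00047106,
       -0.00077308]), 'tau': array([ 1.75869223e-03, -8.83595753e+01, -3.84559107e+01, -5.49898448e-05,
        5.23898372e-03, -2.17853204e-05]), 'eef_pos': array([243.14067697, 575.44268801, 249.44750566]), 'tool_rot': array([ 2.62655912e-04,  8.33439910e-01,  5.52609808e-01, -4.97718438e-04]), 'force': array([-0.45017165,  0.15676283,  0.57478101]), 'wrist_torque': array([-0.02774967, -0.00310907, -0.01877617]), 'width': 85.3776484814854}
```

View pics/scene0.png

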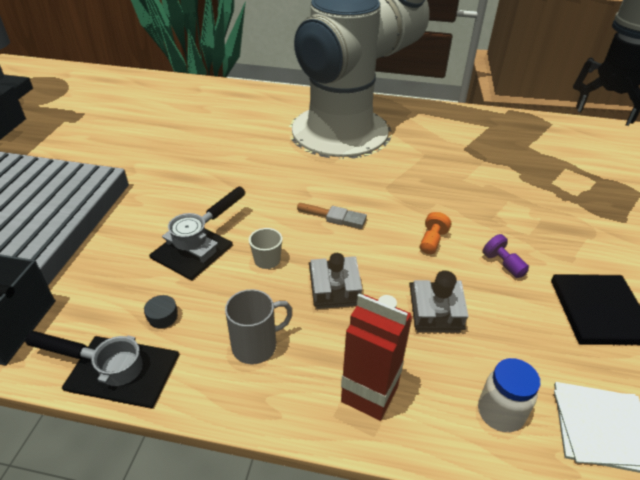

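View pics/top0.png

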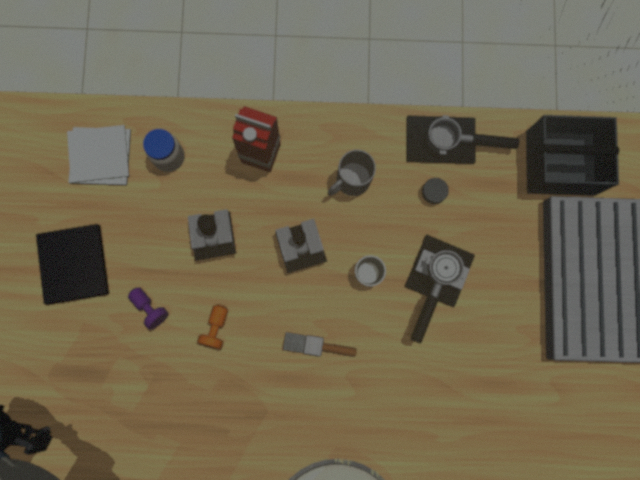

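The larger tamper is at top (207,224) / scene (444,283), in the left dock. The small one is at top (298,236). The stand's basket is at top (446,267) / scene (187,227), with its handle toward (418,338). The cup is at top (370,271).

Run:
```python
from h import *
t,ct=load('top0'); s,cs=load('scene0')
print('knob',tri(ray(ct,207,223),ray(cs,444,281)))
print('knob z~105',onz(ct,207,223,105),'small',onz(ct,298,235,95))
print('puck',onz(ct,446,267,72),onz(cs,187,227,72))
print('handle end',onz(ct,418,338,55))
print('dockL corners',[onz(ct,*p,57)[:2].round() for p in((190,213),(230,210),(194,260),(235,255))])
d=snapshot('wrist'); print(np.array(d['T_tool_cam']).round(3),d['fov_y'],d['cx'],d['cy'])
im=np.hstack([cv2.resize(t[195:275,175:255],(400,400),interpolation=2),cv2.resize(t[225:345,395:515],(400,400),interpolation=2)])
cv2.imwrite('pics/crop1.png',cv2.convertScaleAbs(im,alpha=1.7))
```

```text
knob [635.56602479 291.29728514 103.4494508 ]
knob z~105 [635.2964894  290.42283798 105.        ] small [617.39532515  99.70898203  95.        ]
puck [ 561.55751429 -218.59740984   72.        ] [ 563.07259733 -216.84724728   72.        ]
handle end [ 409.32712903 -162.55842344   55.        ]
dockL corners [array([664., 336.]), array([674., 250.]), array([562., 322.]), array([576., 235.])]
[[ 1.00000e+00  1.00000e-03  0.00000e+00 -1.66000e-01]
 [-1.00000e-03  9.63000e-01  2.69000e-01 -6.88300e+01]
 [ 0.00000e+00 -2.69000e-01  9.63000e-01 -1.23688e+02]
 [ 0.00000e+00  0.00000e+00  0.00000e+00  1.00000e+00]] 68.62520550682692 319.2767176297909 240.62534547457517
```

View pics/crop1.png

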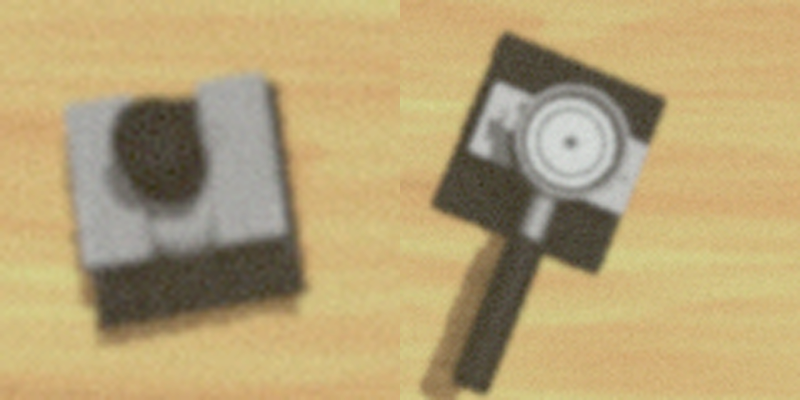

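The crop shows the larger knob over the dock slot, with the dock turned about 8° and its open end facing the robot. The puck's dot in the basket is at crop (570,142), which is top px (446,268).

```bash
cat >> h.py <<'E'
def tool(yaw,tilt=0):
    "tool pose for jaws along dock y; tilt = lean of axis towards +x(yaw)"
    z=np.array([np.cos(yaw)*np.sin(tilt),np.sin(yaw)*np.sin(tilt),np.cos(tilt)])
    x=np.array([-np.sin(yaw),np.cos(yaw),0]); return np.c_[x,np.cross(-z,x),-z]
def plan(p,R):
    s=sense(); R0=rot(s['tool_rot']); d=R0.T@(np.array(p)-s['eef_pos'])/200; w=Ro.from_matrix(R0.T@R).as_rotvec()/1.5
    print('plan',d.round(3),w.round(3),'mm',np.linalg.norm(d*200).round(1),'deg',np.degrees(np.linalg.norm(w*1.5)).round(1))
E
python3 - <<'E'
from h import *
plan([610,285,235],tool(np.radians(9)))
E
```

```text
plan [-0.624  2.255  0.073] [-0.     0.001 -0.371] mm 468.2 deg 31.9
```

>>> apply_moves:
  motion: [-0.28,1.0,0.03,0,0,-0.1,-0.28,1.0,0.03,0,0,-0.2,-0.28,1.0,0.03,0,0,-0.3,-0.28,1.0,0.03,0,0,-0.371,-0.28,1.0,0.03,0,0,-0.371,-0.28,1.0,0.03,0,0,-0.371,-0.28,1.0,0.03,0,0,-0.371,-0.28,1.0,0.03,0,0,-0.371]

```text
time: 1.15
eef_pos: [404.9, 446.6, 243.6]
tool_rot: [0.0, 0.649, 0.76, -0.0]
force: [0.4, 0.3, -0.9]
width: 85.3
```

```bash
python3 -c "
from h import *
plan([610,285,235],tool(np.radians(9)))"
```

```text
plan [-0.959  0.886  0.043] [-0.  0.  0.] mm 261.3 deg 0.1
```

>>> apply_moves:
  motion: [-0.959,0.886,0.043,0,0,0,-0.959,0.886,0.043,0,0,0,-0.959,0.886,0.043,0,0,0,-0.959,0.886,0.043,0,0,0,-0.959,0.886,0.043,0,0,0,-0.959,0.886,0.043,0,0,0,-0.959,0.886,0.043,0,0,0,-0.959,0.886,0.043,0,0,0]

```text
time: 2.15
eef_pos: [609.0, 286.1, 235.3]
tool_rot: [0.0, 0.649, 0.761, -0.0]
force: [-0.2, -0.3, 0.1]
width: 85.3
```

```bash
python3 -c "
from h import *
p,c=grab('wrist','w1'); print(sense()['eef_pos'],c)"
```

```text
[609.16692536 285.92475269 235.28223192] {'f': np.float64(351.6606600903546), 'cx': 319.2767176297909, 'cy': 240.62534547457517, 'Rc': array([[-0.15943449,  0.9509059 ,  0.26525199],
       [ 0.9872079 ,  0.15387059,  0.04176607],
       [-0.00109888,  0.26851781, -0.96327409]]), 'c': array([541.07624104, 275.61428792, 358.98892339])}
```

View pics/w1.png

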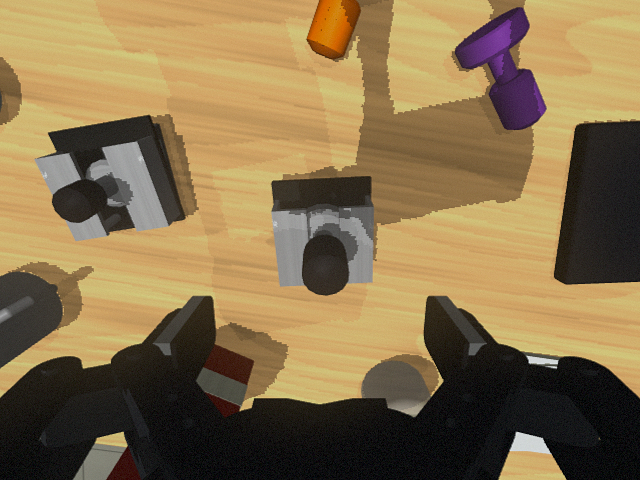

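Wrist view: the knob is at about (325,268). The roof's front edge runs (273,208)–(373,206) and its back corners are at (279,286) and (373,283). The dock is nearly aligned with the tool.

Run:
```python
from h import *
im,c=load('w1'); g=cv2.cvtColor(im,cv2.COLOR_BGR2GRAY)
m=((g<75)).astype(np.uint8); m[:232]=0;m[310:]=0;m[:,:295]=0;m[:,356:]=0
n,l,st,ce=cv2.connectedComponentsWithStats(m); k=1+np.argmax(st[1:,4]); print('knob blob',st[k],ce[k])
for y in range(236,298,4):
    x=np.where(l[y]==k)[0]; 
    if len(x): print(y,x.min(),x.max(),end='; ')
P=[onz(c,273,208,65.2),onz(c,373,206,65.2),onz(c,279,286,47.8),onz(c,373,283,47.8)]
P=np.array(P); print(P.round(1)); 
f=P[1]-P[0]; b=P[3]-P[2]; print('widths',np.linalg.norm(f),np.linalg.norm(b),'yaws',[np.degrees(np.arctan2(-v[0],v[1])) for v in(f,b)],[np.degrees(np.arctan2(v[1],v[0])) for v in(P[2]-P[0],P[3]-P[1])])
print('mid roof',P.mean(0))
cv2.imwrite('pics/crop2.png',cv2.resize(im[170:300,260:390],(780,780)[:2])[:600] if 0 else cv2.resize(im[170:300,260:390],(600,600),interpolation=2))
```

```text
knob blob [ 302  232   47   63 2393] [324.72670288 264.10614292]
236 315 333; 240 309 340; 244 306 343; 248 305 344; 252 304 345; 256 303 346; 260 303 347; 264 303 347; 268 302 347; 272 302 348; 276 302 347; 280 303 347; 284 305 345; 288 308 342; 292 314 336; [[600.  245.2  65.2]
 [584.8 328.3  65.2]
 [677.2 258.4  47.8]
 [659.9 346.2  47.8]]
widths 84.48770859868105 89.49917651376428 yaws [np.float64(10.343946380742455), np.float64(11.166690389060241)] [np.float64(9.703302171568335), np.float64(13.407278930774721)]
mid roof [630.46002801 294.49557261  56.5       ]
```

View pics/crop2.png

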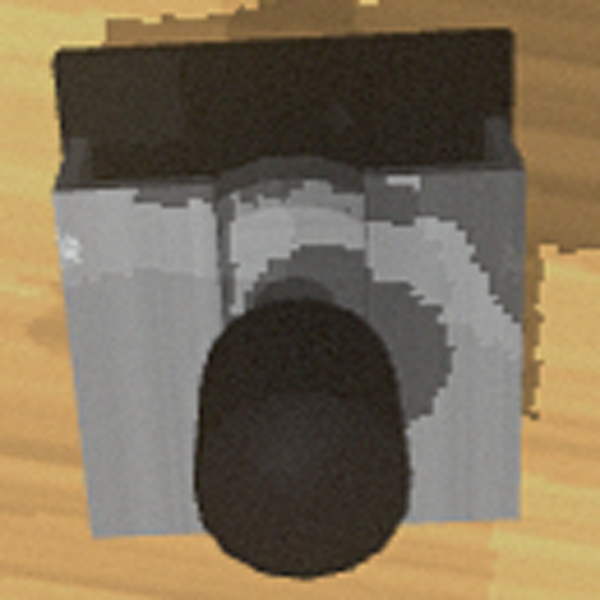

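```bash
cat > q.py <<'E'
from h import *
im,c=load('w1'); px=lambda u,v:(260+u*130/600,170+v*130/600)
y=np.radians(11.7); X=np.array([np.cos(y),np.sin(y),0]); Y=np.array([-X[1],X[0],0]); Z=np.array([0,0,1.])
L,Rr=onz(c,*px(217,184),62.9),onz(c,*px(365,178),62.9); print('slot',L,Rr,np.linalg.norm(L-Rr))
A,B=onz(c,*px(55,190),62.9),onz(c,*px(523,168),62.9); print('front',A,B,np.linalg.norm(A-B),np.degrees(np.arctan2(-(B-A)[0],(B-A)[1])))
D,E=onz(c,*px(55,50),26+8.7),onz(c,*px(513,28),26+8.7); print('deckfront',D,E,np.linalg.norm(D-E),np.degrees(np.arctan2(-(E-D)[0],(E-D)[1])))
for n,o in (('slot',(L+Rr)/2+31.1*X),('front',(A+B)/2+31.1*X),('deck',(D+E)/2+50*np.cos(.175)*X)): print(n,o.round(1))
seat=(L+Rr)/2+31.1*X; seat[2]=26; ax=np.sin(.175)*X+np.cos(.175)*Z
# knob silhouette prediction
th=np.linspace(0,2*np.pi,90); e1=np.cos(.175)*X-np.sin(.175)*Z
for h in(46,92):
    q=np.array([proj(c,seat+ax*h+17.5*(np.cos(t)*e1+np.sin(t)*Y)) for t in th]); print(h,q.min(0),q.max(0))
E
python3 q.py
```

```text
slot [597.38125647 273.78088822  62.9       ] [591.90758229 300.59510315  62.9       ] 27.367192607244707
front [603.28079744 244.34883425  62.9       ] [585.42024454 329.02154754  62.9       ] 86.53593314546042 11.911152229598777
deckfront [581.27352301 237.8906365   34.7       ] [562.58309598 326.57307575  34.7       ] 90.63060793176308 11.901302718916241
slot [625.1 293.5  62.9]
front [624.8 293.   62.9]
deck [620.1 292.2  34.7]
46 [304.64139494 237.43196825] [345.36307441 273.40566888]
92 [302.72103241 264.49975809] [349.92270736 304.50990213]
```

```bash
cat >> h.py <<'E'
YD=np.radians(11.9); TD=.175; XD=np.array([np.cos(YD),np.sin(YD),0]); AX=np.sin(TD)*XD+np.array([0,0,np.cos(TD)]); SL=-(np.cos(TD)*XD-np.array([0,0,np.sin(TD)]))
SEAT=np.array([619.5,292.2,26]); GRIP=SEAT+70*AX
E
python3 -c "
from h import *
print(GRIP)
plan(GRIP+65*AX,tool(YD,TD)); plan(GRIP+30*AX,tool(YD,TD)); plan(GRIP,tool(YD,TD))"
```

```text
[631.42564639 294.71312787  94.93085772]
plan [0.029 0.174 0.382] [ 0.116 -0.002 -0.033] mm 84.0 deg 10.4
plan [0.027 0.143 0.554] [ 0.116 -0.002 -0.033] mm 114.6 deg 10.4
plan [0.026 0.117 0.702] [ 0.116 -0.002 -0.033] mm 142.4 deg 10.4
```

>>> apply_moves:
  motion: [0.02,0.1,0.2,0.116,-0.002,-0.033,0.029,0.174,0.382,0.116,-0.002,-0.033,0.029,0.174,0.382,0.116,-0.002,-0.033,0.028,0.16,0.46,0.116,-0.002,-0.033,0.027,0.143,0.554,0.116,-0.002,-0.033,0.026,0.13,0.63,0.116,-0.002,-0.033,0.026,0.117,0.702,0.116,-0.002,-0.033,0.026,0.117,0.702,0.116,-0.002,-0.033]

```text
time: 3.2
eef_pos: [630.6, 294.5, 94.1]
tool_rot: [-0.056, 0.627, 0.774, -0.068]
force: [-0.9, 0.2, 0.8]
width: 85.5
```

```bash
python3 -c "
from h import *
p,c=grab('wrist','w2'); plan(GRIP,tool(YD,TD)); print(proj(c,GRIP),proj(c,GRIP+22*AX))"
```

```text
plan [ 0.     0.001 -0.001] [ 0. -0.  0.] mm 0.2 deg 0.1
[318.59437792 327.67745898] [318.4462791  361.59574652]
```

View pics/w2.png

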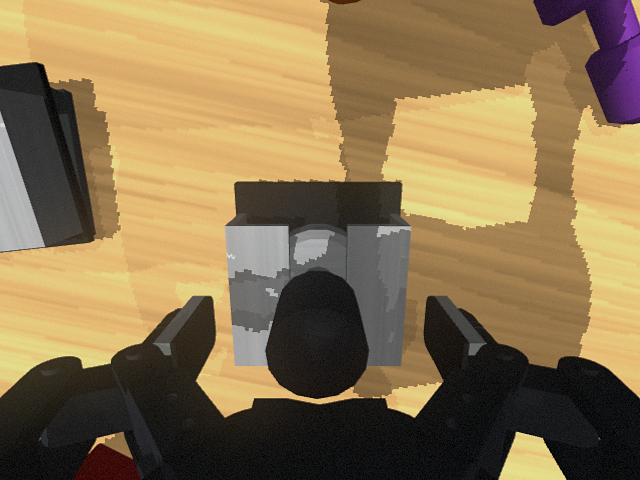

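The knob is centred between the jaws (blob x 265–368), with the slot straight ahead at 289–347. Its bottom edge is at row 397, so it sits about 2 mm nearer than assumed. I'll shift for that and close.

>>> apply_moves:
  motion: [0,-0.008,0,0,0,0,0,-0.008,0,0,0,0,0,-0.008,0,0,0,0,0,-0.008,0,0,0,0,0,-0.008,0,0,0,0,0,-0.008,0,0,0,0,0,-0.008,0,0,0,0,0,-0.008,0,0,0,0]
  fingers: -1

```text
time: 4.25
eef_pos: [630.1, 294.2, 95.7]
tool_rot: [-0.055, 0.627, 0.774, -0.067]
force: [-0.4, -2.2, 5.6]
width: 34.3
```

```bash
python3 -c "
from h import *
s=sense(); print(s['force'],s['wrist_torque'],s['eef_pos'],s['width']); R=rot(s['tool_rot'])
for d in (100,):
  plan(s['eef_pos']+SL*d+AX*2,R)"
```

```text
[-0.4440975  -2.20319628  5.62430962] [-0.25622884  0.1048751   0.01333017] [630.07300396 294.23371855  95.68338494] 34.32093402657679
plan [ 0.    -0.5   -0.011] [0. 0. 0.] mm 100.0 deg 0.0
```

>>> apply_moves:
  motion: [0,0,-0.01,0,0,0,0,-0.03,-0.012,0,0,0,0,-0.1,-0.012,0,0,0,0,-0.17,-0.012,0,0,0,0,-0.24,-0.012,0,0,0,0,-0.31,-0.012,0,0,0,0,-0.38,-0.012,0,0,0,0,-0.4,-0.012,0,0,0]

```text
time: 5.25
eef_pos: [552.5, 277.9, 112.2]
tool_rot: [-0.055, 0.627, 0.774, -0.067]
force: [0.7, 0.0, -3.6]
width: 34.8
```

```bash
python3 -c "
from h import *
s=sense(); print(s['force'],s['wrist_torque'],s['eef_pos'],s['width'],s['eef_pos']-GRIP-SL*80,(s['eef_pos']-GRIP)@AX); grab('wrist','w3'); R=rot(s['tool_rot']);plan(s['eef_pos']+SL*30,R)"
```

```text
[ 0.66296421  0.01066924 -3.60593963] [ 0.0012013  -0.22008488 -0.01641549] [552.5035316  277.9029656  112.18083133] 34.83477251318229 [-1.8370135  -0.56578357  3.3213226 ] 2.937316510822864
plan [ 0.    -0.151  0.   ] [ 0. -0.  0.] mm 30.1 deg 0.0
```

View pics/w3.png

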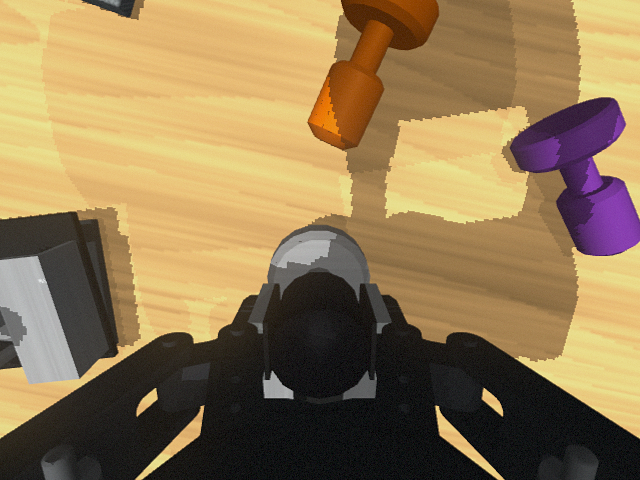

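The tamper is out of the dock and held (base arc 267–371, wrist carrying 3.6 N). I'll slide it a little further, then lift and level it.

>>> apply_moves:
  motion: [0,-0.08,-0.005,0,0,0,0,-0.16,-0.01,0,0,0,0,-0.2,-0.05,0,0,0,0,-0.2,-0.15,0,0,0,0,-0.2,-0.3,0,0,0,0,-0.2,-0.45,0,0,0,0,-0.2,-0.6,0,0,0,0,-0.2,-0.65,0,0,0]

```text
time: 6.3
eef_pos: [537.4, 274.7, 249.1]
tool_rot: [-0.054, 0.627, 0.774, -0.066]
force: [0.3, 0.9, -4.3]
width: 34.7
```

```bash
python3 -c "
from h import *
print(sense()['eef_pos']);plan([540,-212,225],tool(-.25))"
```

```text
[537.3721264  274.71531248 249.11922668]
plan [-2.384 -0.463  0.2  ] [-0.112  0.025  0.305] mm 487.3 deg 28.0
```

>>> apply_moves:
  motion: [-0.15,-0.03,0,-0.03,0.006,0.075,-0.32,-0.06,0,-0.06,0.012,0.15,-0.5,-0.1,0,-0.09,0.018,0.225,-0.7,-0.14,0,-0.112,0.025,0.305,-0.9,-0.18,0,-0.112,0.025,0.305,-1.0,-0.2,0,-0.112,0.025,0.305,-1.0,-0.2,0,-0.112,0.025,0.305,-1.0,-0.2,0,-0.112,0.025,0.305]

```text
time: 7.3
eef_pos: [540.0, 71.3, 255.3]
tool_rot: [-0.0, 0.79, 0.613, -0.0]
force: [-1.1, -0.4, -2.9]
width: 34.8
```

```bash
python3 -c "
from h import *
print(sense()['eef_pos']);plan([540,-212,225],tool(-.25))"
```

```text
[539.99711538  71.26705717 255.30645721]
plan [-1.372  0.351  0.152] [-0.  0. -0.] mm 284.9 deg 0.0
```

>>> apply_moves:
  motion: [-0.15,0.05,0.02,0,0,0,-0.32,0.12,0.05,0,0,0,-0.5,0.2,0.08,0,0,0,-0.7,0.28,0.1,0,0,0,-0.85,0.35,0.15,0,0,0,-0.92,0.35,0.15,0,0,0,-0.92,0.35,0.15,0,0,0,-0.92,0.35,0.15,0,0,0]

```text
time: 8.3
eef_pos: [562.2, -123.2, 225.5]
tool_rot: [-0.0, 0.79, 0.614, -0.0]
force: [0.2, 0.2, -3.6]
width: 34.7
```

```bash
python3 -c "
from h import *
p,c=grab('wrist','w4'); grab('scene','s4'); print(sense()['eef_pos'],sense()['force'],proj(c,[562,-218,70]))"
```

```text
[ 562.28486235 -123.3123685   225.57692464] [ 0.59201236 -0.44508936 -3.88315775] [209.19837667 256.70233414]
```

View pics/w4.png

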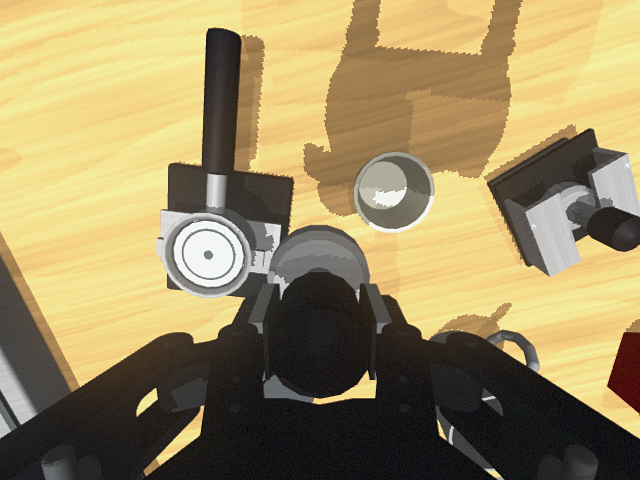

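The puck's dot is at (208,254.5), and the rim ring spans about x 163–252. The base in hand peeks out with its front arc at row 225, x 267–371. Next I'll measure the puck and the tamper's lean in the hand.

Run:
```python
from h import *
im,c=load('w4'); g=cv2.cvtColor(im,cv2.COLOR_BGR2GRAY)
# dot: dark blob in white puck
r=g[240:270,193:223].astype(float); w=np.clip(170-r,0,None); yy,xx=np.mgrid[240:270,193:223]
k=(np.hypot(xx-208,yy-254.5)<7)*w; u,v=(k*xx).sum()/k.sum(),(k*yy).sum()/k.sum(); print('dot',u,v,onz(c,u,v,70))
m=((g>195)&(im.max(2).astype(int)-im.min(2)<30)).astype(np.uint8); m[:205]=0;m[300:]=0;m[:,:155]=0;m[:,256:]=0
n,l,st,ce=cv2.connectedComponentsWithStats(m); i=l[246,208] or 1+np.argmax(st[1:,4]); 
cn=max(cv2.findContours((l==i).astype(np.uint8),0,2)[0],key=cv2.contourArea); e=cv2.fitEllipse(cv2.convexHull(cn)); print('ell',e,onz(c,*e[0],70))
s=sense(); R=rot(s['tool_rot']); th=np.linspace(0,2*np.pi,360)
def pc(h,rad,rx=0,ry=0):
    Q=R@Ro.from_rotvec([rx,ry,0]).as_matrix(); return np.array([proj(c,s['eef_pos']+Q@np.array([rad*np.cos(t),rad*np.sin(t),h])) for t in th])
for rx in(-.05,0,.05):
    for h in(50,70):
        q=pc(h,28,rx); print(rx,h,q.min(0).round(1),q.max(0).round(1))
    print(' knobtop',pc(-22,17.5,rx).max(0).round(1),'knobbot',pc(24,18,rx).min(0).round(1))
```

```text
dot 207.8289947937525 254.54465358430116 [ 559.92501826 -218.4878335    70.        ]
ell ((207.93345642089844, 254.0485076904297), (45.584957122802734, 50.197784423828125), 120.63002014160156) [ 559.53472247 -218.26096664   70.        ]
-0.05 50 [266.2 230.4] [371.9 330.8]
-0.05 70 [271.2 223.7] [366.9 315.2]
 knobtop [371.9 401.9] knobbot [279.7 263.6]
0 50 [266.  226.2] [372.1 325.4]
0 70 [271. 218.] [367.1 308.9]
 knobtop [371.8 402.8] knobbot [279.6 261.6]
0.05 50 [265.8 222.1] [372.3 320.1]
0.05 70 [270.8 212.5] [367.4 302.6]
 knobtop [371.7 403.6] knobbot [279.5 259.8]
```

Run:
```python
import cv2
im=cv2.imread('pics/w4.png'); s=cv2.imread('pics/s4.png')
a=cv2.resize(im[210:410,250:390],(420,600),interpolation=2)
b=cv2.resize(s[110:260,120:215],(380,600),interpolation=2)
import numpy as np
cv2.imwrite('pics/c4.png',cv2.convertScaleAbs(np.hstack([a,b]),alpha=1.5))
```

```text
(no output)
```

View pics/c4.png

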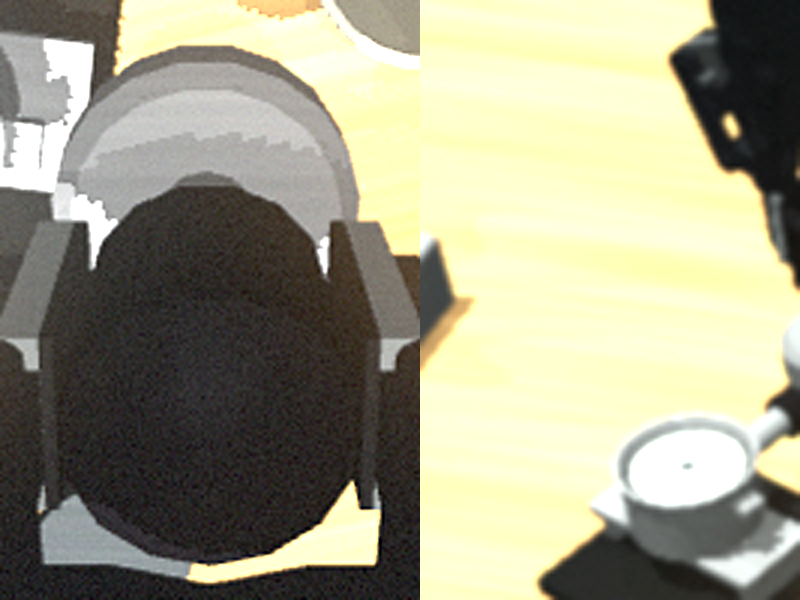

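The puck centre is at (559.8,-218.4). The tamper sits about 1.5–2.5 mm toward +y of the tool, with a lean of about 1°. I'll compensate and go above the basket first.

```bash
cat >> h.py <<'E'
BK=np.array([559.8,-218.4,0]); RT=tool(-.24)@Ro.from_rotvec([.02,0,0]).as_matrix()
def tgt(z): return BK-1.6*RT[:,1]*[1,1,0]+[0,0,z]
E
python3 -c "
from h import *
plan(tgt(200),RT);plan(tgt(154),RT)"
```

```text
plan [-0.464  0.097  0.128] [ 0.013  0.    -0.006] mm 98.2 deg 1.2
plan [-0.464  0.097  0.358] [ 0.013  0.    -0.006] mm 118.8 deg 1.2
```

>>> apply_moves:
  motion: [-0.12,0.025,0.03,0.013,0,-0.006,-0.24,0.05,0.06,0.013,0,-0.006,-0.36,0.075,0.1,0.013,0,-0.006,-0.464,0.097,0.128,0.013,0,-0.006,-0.464,0.097,0.18,0.013,0,-0.006,-0.464,0.097,0.26,0.013,0,-0.006,-0.464,0.097,0.33,0.013,0,-0.006,-0.464,0.097,0.358,0.013,0,-0.006]

```text
time: 9.4
eef_pos: [557.7, -217.3, 152.7]
tool_rot: [-0.009, 0.786, 0.618, -0.007]
force: [-0.2, 1.0, -3.1]
width: 34.7
```

```bash
python3 -c "
from h import *
import numpy as np
s=sense(); print(s['eef_pos'],s['force'],s['wrist_torque']); plan(tgt(154),RT)
w,c=grab('wrist','w5'); t,_=grab('scene','s5'); t=t[130:290,120:280]
a=cv2.resize(w[200:300,255:385],(455,350),interpolation=2);b=cv2.resize(t,(345,350),interpolation=2)
cv2.imwrite('pics/c5.png',cv2.cvtColor(cv2.convertScaleAbs(np.hstack([a,b]),alpha=1.4),4))
print(proj(c,BK+[0,0,76]))"
```

```text
[ 557.74754603 -217.30786728  152.69384381] [-0.21762334  1.00740533 -3.08273871] [-0.02872095  0.00241465  0.01918742]
plan [-0.003  0.003 -0.007] [-0.001 -0.     0.   ] mm 1.6 deg 0.1
[318.26151937 267.32336744]
```

View pics/c5.png

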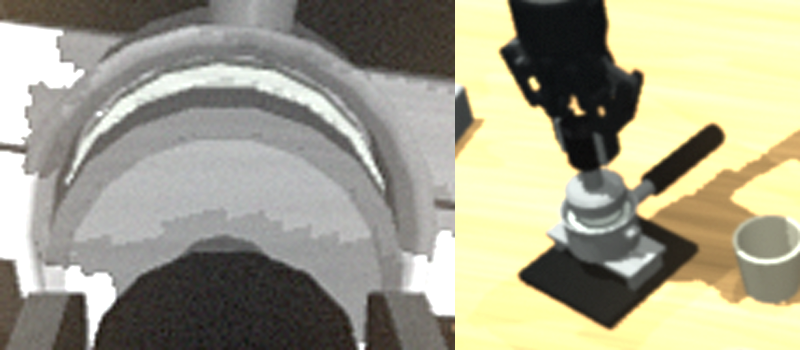

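The base is centred over the basket mouth left to right (about 50–395 inside rim 35–418), and the scene view shows it upright just above the rim. I'll descend slowly.

>>> apply_moves:
  motion: [-0.003,0.003,0.006,0,0,0,-0.003,0.003,0.013,0,0,0,-0.003,0.003,0.02,0,0,0,-0.003,0.003,0.027,0,0,0,-0.003,0.003,0.034,0,0,0,-0.003,0.003,0.042,0,0,0,-0.003,0.003,0.05,0,0,0,-0.003,0.003,0.05,0,0,0]

```text
time: 10.5
eef_pos: [558.1, -218.2, 143.1]
tool_rot: [-0.008, 0.787, 0.617, -0.006]
force: [-0.3, 0.1, -4.1]
width: 34.3
```

```bash
python3 -c "
from h import *
s=sense(); print(s['eef_pos'],s['force'],s['wrist_torque']); plan(tgt(140),RT)"
```

```text
[ 558.11028263 -218.23172829  143.1060736 ] [-0.31710717  0.11133252 -4.11156673] [ 0.00406976 -0.03716866 -0.01774377]
plan [0.001 0.001 0.016] [-0.001 -0.     0.   ] mm 3.1 deg 0.1
```

Still free. I'll go down in small steps, watching the force.

>>> apply_moves:
  motion: [0,0,0.003,0,0,0,0,0,0.005,0,0,0,0,0,0.008,0,0,0,0,0,0.01,0,0,0,0,0,0.013,0,0,0,0,0,0.015,0,0,0,0,0,0.015,0,0,0,0,0,0.015,0,0,0]

```text
time: 11.5
eef_pos: [558.1, -218.3, 140.2]
tool_rot: [-0.008, 0.787, 0.617, -0.006]
force: [-0.8, -0.6, -0.9]
width: 34.5
```

```bash
python3 -c "
from h import *
for i in range(4):
  s=sense(); print(s['eef_pos'],s['force'],s['wrist_torque']); snapshot('top')"
```

```text
[ 558.09958789 -218.2526926   140.21195867] [-0.75276414 -0.5593762  -0.91613655] [-0.03174195  0.05407783  0.04423876]
[ 558.08285489 -218.2552891   140.16897494] [-0.86053448  0.36697337 -0.50503529] [0.06626343 0.12291811 0.00288224]
[ 558.08705405 -218.23988851  140.18298695] [-0.24847617  0.51000755 -0.28253718] [0.08398634 0.07736532 0.05027346]
[ 558.06434416 -218.25759183  140.14844134] [ 0.11210519 -0.28439135 -0.96082724] [ 0.00609463  0.08290509 -0.00661567]
```

Contact at z≈140.2: the puck is carrying about 3 N, which is its preload. Next, 3 mm more.

>>> apply_moves:
  motion: [0,0,0.003,0,0,0,0,0,0.005,0,0,0,0,0,0.008,0,0,0,0,0,0.01,0,0,0,0,0,0.013,0,0,0,0,0,0.015,0,0,0,0,0,0.015,0,0,0,0,0,0.015,0,0,0]

```text
time: 12.7
eef_pos: [558.0, -218.2, 137.2]
tool_rot: [-0.008, 0.787, 0.617, -0.006]
force: [-2.1, 0.7, 2.7]
width: 34.6
```

```bash
python3 -c "
from h import *
for i in range(4):
  s=sense(); print(s['eef_pos'],s['force'],s['wrist_torque']); snapshot('top')"
```

```text
[ 558.03747178 -218.2312409   137.21117664] [-2.08904717  0.70853598  2.65620106] [0.13650564 0.10840398 0.04391773]
[ 558.01813388 -218.25224433  137.18537601] [-2.00986525  0.33060773  3.14619959] [0.04163408 0.17455862 0.03002457]
[ 558.01897519 -218.24333895  137.14681478] [-0.38274433  0.60365207  2.97425365] [0.10828295 0.16715958 0.02101298]
[ 558.02998277 -218.24019281  137.17548208] [-0.73071727 -0.09166963  2.96304417] [0.08873795 0.16212961 0.03269534]
```

The stiffness matches: 3 mm gave 3.6 N. But the wrist moment (0.17 N·m at about 6.6 N) implies a contact lever of about 27 mm toward tool −y. So the base is resting on its near edge and my lean correction was too small. I'll turn a little more about tool x and watch the moment.

>>> apply_moves:
  motion: [0,0.002,0,0.004,0,0,0,0.004,0,0.008,0,0,0,0.006,0,0.012,0,0,0,0.008,0,0.016,0,0,0,0.01,0,0.02,0,0,0,0.01,0,0.02,0,0,0,0.01,0,0.02,0,0,0,0.01,0,0.02,0,0]

```text
time: 13.9
eef_pos: [560.0, -218.7, 137.2]
tool_rot: [-0.02, 0.786, 0.617, -0.016]
force: [-0.9, 0.3, 3.5]
width: 34.7
```

```bash
cat > m.py <<'E'
from h import *
L=[]
for i in range(8):
  s=sense(); R=rot(s['tool_rot']); L.append(np.r_[s['eef_pos'],s['force'],R.T@s['wrist_torque'],R.T@s['force']]); snapshot('top')
print(np.mean(L,0).round(3), 'lean',R[:,2].round(3))
E
python3 m.py
```

```text
[ 5.59989e+02 -2.18716e+02  1.37167e+02 -6.07000e-01  2.09000e-01
  3.55800e+00  4.50000e-02  3.30000e-02 -2.00000e-03  5.90000e-02
 -8.20000e-01 -3.52100e+00] lean [-0.05   0.012 -0.999]
```

The moment dropped to 0.045 N·m, so the base is now flat. Next is the last ~2.5 mm, with a slight further trim.

>>> apply_moves:
  motion: [0,0.0,0.002,0.002,0,0,0,0.001,0.004,0.003,0,0,0,0.002,0.006,0.004,0,0,0,0.002,0.008,0.005,0,0,0,0.002,0.01,0.005,0,0,0,0.002,0.012,0.005,0,0,0,0.002,0.012,0.005,0,0,0,0.002,0.012,0.005,0,0]

```text
time: 15.3
eef_pos: [560.4, -218.8, 134.9]
tool_rot: [-0.023, 0.786, 0.617, -0.018]
force: [-0.8, 0.1, 6.6]
width: 34.4
```

```bash
python3 m.py; python3 -c "
from h import *
w,c=grab('wrist','w6'); t,_=grab('scene','s6')
a=cv2.resize(w[200:300,255:385],(455,350),interpolation=2);b=cv2.resize(t[150:270,130:250],(345,350),interpolation=2)
cv2.imwrite('pics/c6.png',cv2.cvtColor(cv2.convertScaleAbs(np.hstack([a,b]),alpha=1.4),4))"
```

```text
[ 5.60398e+02 -2.18822e+02  1.34876e+02 -4.72000e-01  5.24000e-01
  6.13600e+00  7.00000e-03  8.90000e-02 -1.00000e-02  3.97000e-01
 -9.39000e-01 -6.09200e+00] lean [-0.057  0.014 -0.998]
```

View pics/c6.png

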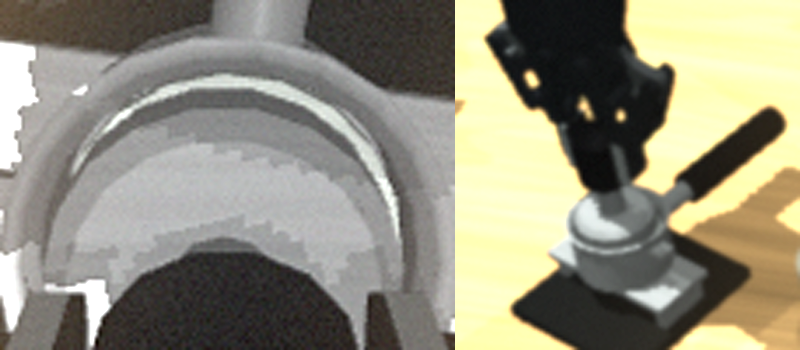

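The base is inside the basket, with a uniform thin crescent of puck showing at the front and the tamper upright. The force of 6.1 N plus about 3.6 N of weight puts the puck near 5.5 mm. I'll add 0.4 mm and check again.

>>> apply_moves:
  motion: [0,0,0.002,0,0,0,0,0,0.002,0,0,0,0,0,0.002,0,0,0,0,0,0.002,0,0,0,0,0,0.002,0,0,0,0,0,0.002,0,0,0,0,0,0.002,0,0,0,0,0,0.002,0,0,0]

```text
time: 16.8
eef_pos: [560.4, -218.8, 134.6]
tool_rot: [-0.023, 0.786, 0.617, -0.018]
force: [-1.6, -0.0, 6.7]
width: 34.5
```

```bash
python3 m.py; python3 -c "
from h import *
s=sense(); print(s['width'],s['time']); sign_off()"
```

```text
[ 5.60435e+02 -2.18841e+02  1.34613e+02 -1.27500e+00  4.53000e-01
  6.80200e+00  8.10000e-02  1.13000e-01 -0.00000e+00  1.38000e-01
 -1.73900e+00 -6.71200e+00] lean [-0.056  0.014 -0.998]
34.75738698800191 17.2
the job is handed in; nothing more can be done
```

I gripped the larger tamper by its knob, slid it out of the dock along the slope, carried it over the counter and set it into the basket. I pressed the puck to about half way and handed in at 17.2 s, still holding it there.

**Last checks**
- **Puck depth:** about 6 mm. The wrist reads +6.8 N; with roughly 3.6 N of tamper weight that is about 10.4 N on the spring, or 6.2 mm. The tool had gone down 5.6 mm since first contact. The two estimates differ by about half a millimetre, and both are well short of the 12 mm stop.
- **Grip:** held, with the fingers at 34.8 mm on the knob.
- **Level:** the tamper had swung a few degrees in the grip, and the wrist moment showed it first touching on one edge. I turned the tool about 3.3° from vertical to make up for this. The moment fell to about 0.1 N·m, which puts the load well inside the base, so it should be sitting flat.
- **Not confirmed:** I did not measure the tamper's final lean directly in a picture. A small sideways force of about 1.3 N remained. I did not take a last picture of the other items; I saw no contact with them on the way.

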